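# Put the drink dispenser's washed spray column back together

### The job

The spray column of the drink dispenser has been washed and taken apart. Press the riser tube fully home on the pump cover's tapered spigot and the spray head fully home on the tube, so that friction holds both; then pick the whole column up by its spray head alone, as a check that it holds, and stand it upright on the floor of the empty tub and let go. Leave the tub and the other things where they are.

Things in the scene. Friction and masses are not known exactly. Their poses are not given: they have to be found in the camera images.
- pump_cover: Ivory plastic pump cover standing spigot up: low dome 58 mm across, 20 mm high, with 12 dark slots; on its flat top (shoulder, 38 mm across) a tapered spigot 24 mm tall, 26 mm across at the root, 20 mm at the rounded tip; about 90 g. Origin: centre of the underside; z up along the spigot. Turning about z does not matter for any of the three parts.
- riser_tube: White plastic tube standing upright, 102 mm tall, about 50 g. From below: ribbed collar 38 mm across (0 to 26 mm) with a tapered socket in its underside, stem 31 mm across (34 to 70 mm, grip here), flange 36 mm across (73 to 80 mm) whose top is the shoulder, tapered spigot 22 mm tall, 22 mm across at the root, 16 at the tip. Origin: centre of the underside (socket mouth); z up.
- spray_head: White plastic cap standing on its open end: ribbed upright skirt 40 mm across, 30 mm high (grip here), then a low dome 42 mm across at most with 8 dark ports; 47 mm tall, about 45 g. Origin: centre of the underside, the mouth of its tapered socket (22 mm deep, 22 mm across at the mouth), which fits the riser tube's spigot; z up.
- cover_shoulder (a point): Point on the pump cover's axis at its shoulder, 20 mm above its underside; the tube's origin lies here when home. Set on lightly, the tube stops 4 to 8 mm short; a straight push of some 10 to 25 N drives it down until its underside meets the shoulder, and friction then holds it against several newtons. A few mm short does not count.
- tube_shoulder (a point): Point on the riser tube's axis at its shoulder, 80 mm above its underside; the head's origin lies here when home. The fit is like the lower one, 4 to 8 mm proud when set on lightly, home after a straight push of some 10 to 25 N. The joined column is 147 mm tall and weighs about 185 g.
- parts_tub: Empty whitish, half-clear plastic tub that stands loose near the table's front (the like tub farther back holds cups), 180 x 106 x 80 mm, about 0.35 kg. Origin: centre of its underside; x along its length, z up. Its walls (78 mm high) leave 148 x 76 mm inside; the floor is 2 mm thick.
- toothpick_jar: Red jar of toothpicks, 46 mm across, 66 mm tall; a bystander. Origin: centre of the underside.
- pepper_shaker: Glass pepper shaker with steel cap, 43 mm across, 75 mm tall; a bystander. Origin: centre of the underside.
- spare_spout: Beige spare valve spout, 33 mm across, 48 mm tall; a bystander, no part of the column. Origin: centre of the underside.
- valve_brush: Bottle brush with a wire handle, 235 x 23 x 21 mm, lying; a bystander. Origin: middle of its length on the underside; x along its length.
Not all that is in view belongs to the job. Leave any purple look-alike of the riser_tube alone.

How it is judged:
By the outcome, as a careful person would: the job done as asked, in the order asked, and still so for the second after the job is handed in, with the robot touching nothing.
It also fails if it takes over 69 s, if anything falls off the work surface, if the arm or the gripper's body presses on something with over 40 N, if the wrist force passes 120 N, or if a joint passes its speed limit or range.

### The arm

A 7-joint arm with a two-finger parallel gripper is mounted at the origin on a cart in front of the work surface, level with it; the furniture and walls round the work are solid. World frame = base frame: x ahead of the robot, y to its left, z up, the work surface at z = 0. Lengths are in m, angles in degrees, forces in N, time in s.
With the tool pointing down it reaches from about 0.35 to 0.9 m from the base axis. Payload 19.9 kg.
Tool frame: the origin (TCP) lies on the centre line of the jaws, within the pads' length; the fingertips stand 11 mm ahead of it and the grasp point (between the pads) lies 8 mm behind it; z points along the fingers, y is the direction in which the jaws open and shut (so a half turn about z gives the same grasp; the last joint's range is limited). The gripper opens to 94 mm and grips with 3 to 60 N. Pads are 16 mm wide; open, the fingers measure 119 mm over their backs; the gripper's body (75 mm by 177 mm) begins 78 mm behind the grasp point.
Start: joints at [71.362, 23.915, -0.59, 92.452, 0.269, 63.638, -3.037], TCP at [0.175, -0.6, 0.216] pointing down, gripper open.
Joint ranges: [-161.28, 161.28], [-22.2, 115.67], [-73.04, 71.86], [3.21, 147.25], [-68.34, 248.33], [10.77, 114.83], [-161.83, 161.83]. Speed limits (degrees/s): [108.29, 108.29, 136.94, 136.94, 172.46, 172.46, 172.46].

### API

Orientations are given as [roll, pitch, yaw] about the fixed x, y, z axes, in that order (R = Rz(yaw) Ry(pitch) Rx(roll)).
In Python, from bench import bot, read_camera, camera_info, job_done gives the robot as it stands.
- The arm moves only by the tool move_arm, never from a script. Its argument "plan" is one flat list of numbers, 7 for each row, row after row: the turn, a rotation vector about the tool's x, y, z in rad, then the shift along the tool's x, y, z in m, then the gripper's target within -1 to 1 (shut at 1, half-way at 0, fully open at -1). In form: [ax, ay, az, tx, ty, tz, claw, ax, ay, az, tx, ty, tz, claw, ...]. A call has 1 to 5 rows; each row shifts and turns the pose as measured when the row begins, along the tool's axes as they then stand; what a row does not reach is not made up. A row lasts 1/10 s, in which the tool goes at most 50 mm and 8.59 degrees, less where a joint would pass 70% of its speed; a pose out of reach is approached as far as the arm can. A call with a gripper value outside its range is refused whole. The fingers move at their own pace and stop on an object; "grip_force" is the grip in N (left out, the last holds). Time passes only in rows, so rows that do not move let the fingers close. It gives the time, the measured TCP pose, the force and the opening at its end, in the units of the state.
- bot.read_state(): the state, without advancing time (a new reading comes with each control period).
- read_camera(name): name is "side" or "top"; returns the picture (480x640x3 uint8, blue, green, red); there is no depth.
- camera_info(name): a dict with "vertical_fov" (degrees; the focal length in pixels is half the picture's height over the tangent of half this angle, whatever the lens; pixels are square), "cx", "cy" (the principal point, pixels), "k1" (the pictures are not rectified: a ray, as slopes to the right and down, at radius r is drawn at 1 + k1 r^2 times it, then the intrinsics apply), "extrinsics" (4x4, takes a point from world to camera coordinates). Camera axes: x right, y down, z forward; pixel columns grow to the right and rows downward; lengths in m; the calibration is good to about 2 mm. A picture is of the moment at which its call begins. camera_info takes no time and is no camera call.
- job_done(): hands the job in, once; it reports no verdict.
The state is a dict: "t": time; "qpos": joint angles; "joint_velocities": joint speeds; "effort": joint torques, N m; "ee_pos": TCP position; "eef_rot": TCP orientation; "force": force on the tool from outside, world axes, zero at the start; "wrist_torque": the same for the moment, N m; "opening": opening from 0.0 (shut) to 1.0 (fully open).
Only numpy, scipy, OpenCV 4.12 (cv2) and the standard library are available. Lean on these libraries where they do the work, as an engineer would, in place of code of your own. Each camera call takes 0.05 s, during which the arm holds its last target.

## Working session

There is one attempt and no reset: what is moved stays moved. The work goes in short steps, Python scripts to look and compute and a tool call to move; the robot and the scene stay as the last step left them, time stands still between calls to the robot, and variables do not carry over. Pictures are saved under pics/ and viewed, and the job is handed in when it is done.

Besides the shell and the picture viewer there is one more tool, called as name(argument=value, ...) on one line, values as JSON. move_arm: Moves the arm, as the interface text tells. Its arguments: {"type":"object","properties":{"plan":{"type":"array","items":{"type":"number"}},"grip_force":{"type":"number"}},"required":["plan"]}

```bash
mkdir -p pics; ls
python3 - <<'E'
from bench import bot, read_camera, camera_info
import cv2,numpy as np
for n in("side","top"):
    cv2.imwrite(f"pics/{n}0.png",read_camera(n)); print(n,camera_info(n))
print(bot.read_state())
E
```

```text
pics
side {'vertical_fov': 53.82293580503799, 'cx': 313.4420645461109, 'cy': 233.81952414283114, 'k1': -0.0030555161535533062, 'extrinsics': array([[ 0.9811666 , -0.19260673, -0.01465447, -0.53183128],
       [-0.12444619, -0.57227522, -0.81056414,  0.09128765],
       [ 0.14773372,  0.79712215, -0.5854665 ,  1.00883071],
       [ 0.        ,  0.        ,  0.        ,  1.        ]])}
top {'vertical_fov': 44.43967464396301, 'cx': 321.69155219434265, 'cy': 246.96058643003133, 'k1': -0.02801818621653777, 'extrinsics': array([[ 0.0125956 , -0.99989837, -0.00667863, -0.07455845],
       [-0.99236086, -0.01168034, -0.12281488,  0.55092979],
       [ 0.12272439,  0.00817454, -0.99240712,  1.04516042],
       [ 0.        ,  0.        ,  0.        ,  1.        ]])}
{'t': 0.1, 'qpos': array([71.36226461, 23.94361993, -0.59153757, 92.47876302,  0.27053199,
       63.63956458, -3.03751792]), 'joint_velocities': array([-0.03053963, -0.03166681, -0.00467251, -0.16047069,  0.00806592,
        0.02917517, -0.01791229]), 'effort': array([ 1.09592445e-03, -8.52587628e+01,  6.39539044e-01, -4.26700902e+01,
       -4.90594783e-02,  1.64086791e-02,  1.66373507e-04]), 'ee_pos': array([ 0.174909  , -0.59970747,  0.21592294]), 'eef_rot': array([-1.79939637e+02,  5.41606931e-03,  1.62612328e+01]), 'force': array([-0.6869728 ,  0.44251508, -0.14139212]), 'wrist_torque': array([ 0.0029556 , -0.01557255,  0.0145019 ]), 'opening': 1.0009866339987075}
```

View pics/side0.png

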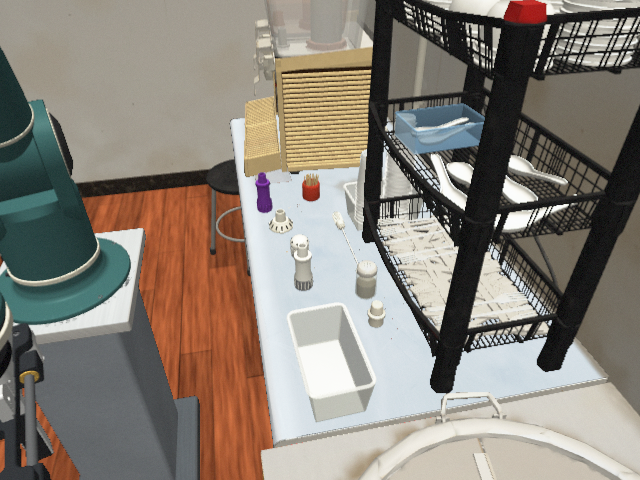

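View pics/top0.png

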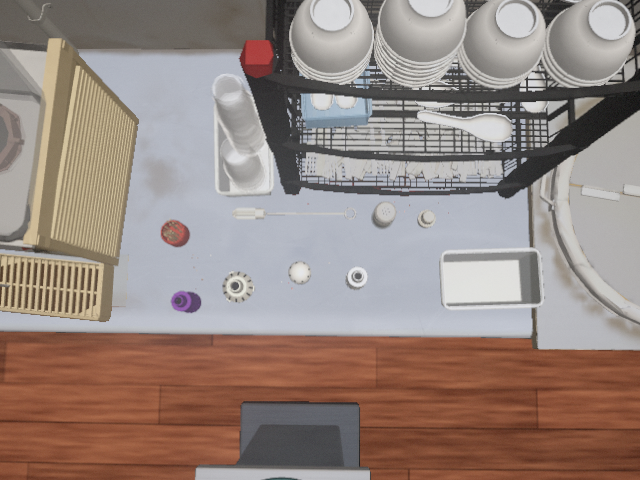

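```bash
cat > h.py <<'E'
from bench import bot, read_camera, camera_info
import cv2,numpy as np
def K(n):
    c=camera_info(n); f=240/np.tan(np.radians(c["vertical_fov"]/2))
    return np.array([[f,0,c["cx"]],[0,f,c["cy"]],[0,0,1]]),c["k1"],np.array(c["extrinsics"])
def proj(n,p):
    k,k1,E=K(n)
    return cv2.projectPoints(np.atleast_2d(p).astype(float),cv2.Rodrigues(E[:3,:3])[0],E[:3,3],k,np.array([k1,0,0,0]))[0][:,0]
def ray(n,uv):
    k,k1,E=K(n)
    u=cv2.undistortPoints(np.array([[uv]],float),k,np.array([k1,0,0,0]))[0,0]
    d=E[:3,:3].T@np.array([u[0],u[1],1]); return -E[:3,:3].T@E[:3,3],d
def plane(n,uv,z):
    o,d=ray(n,uv); return o+d*(z-o[2])/d[2]
def crop(n,x,y,w,h,s,name):
    im=read_camera(n); cv2.imwrite("pics/"+name,cv2.resize(im[y:y+h,x:x+w],None,fx=s,fy=s,interpolation=cv2.INTER_CUBIC))
    return im
E
python3 - <<'E'
import cv2
im=cv2.imread("pics/top0.png"); cv2.imwrite("pics/topc.png",cv2.resize(im[240:320,210:390],None,fx=4.4,fy=4.4,interpolation=2))
im=cv2.imread("pics/side0.png"); cv2.imwrite("pics/sidec.png",cv2.resize(im[195:300,250:350],None,fx=5.6,fy=5.6,interpolation=2))
im=cv2.imread("pics/top0.png"); cv2.imwrite("pics/toptub.png",cv2.resize(im[235:320,430:555],None,fx=5,fy=5,interpolation=2))
E
```

```text
(no output)
```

View pics/topc.png

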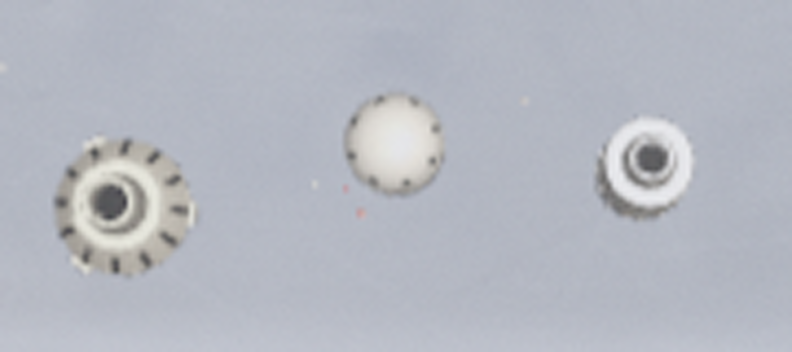

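View pics/sidec.png

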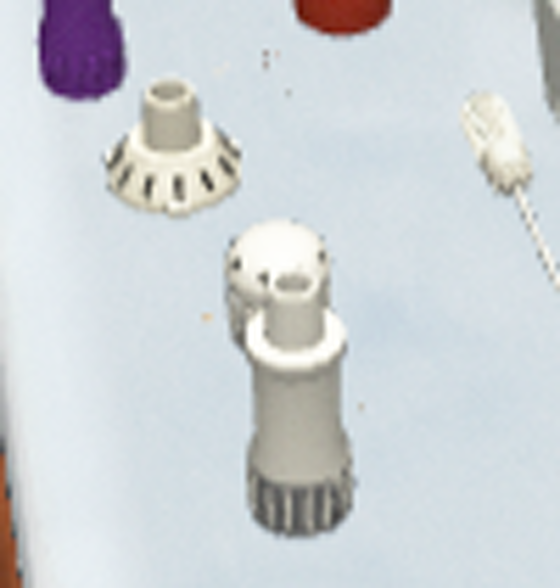

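View pics/toptub.png

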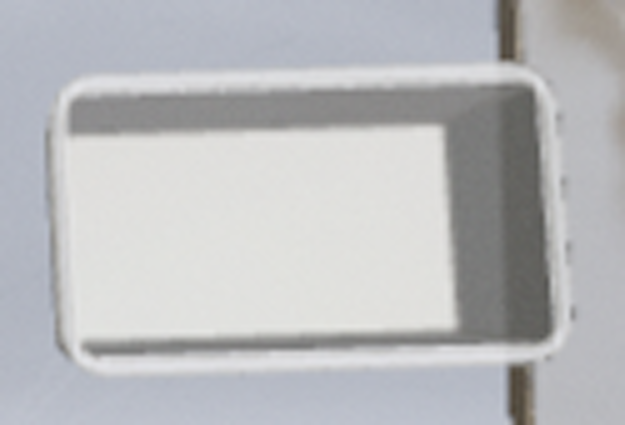

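I see the cover at top-view px (235,286), the head at (300,272), the tube at (357,276) and the empty tub at (491,278). The purple look-alike stands at the left. Next I'll refine these with rays from both views.

Run:
```python
from h import *
def T(x,y,s=4.4,ox=210,oy=240): return ((x+.5)/s-.5+ox,(y+.5)/s-.5+oy)
def S(x,y): return ((x+.5)/5.6-.5+250,(y+.5)/5.6-.5+195)
r=lambda a:np.round(a,4)
print("cover",r(plane("top",T(110,203),.044)),r(plane("top",T(117.5,205.5),.02)),r(plane("top",T(124,207),.006)), "side",r(plane("side",S(170,92),.044)))
print("tube",r(plane("top",T(652,158),.102)),r(plane("top",T(649,163),.08)),"side",r(plane("side",S(294,283),.102)),r(plane("side",S(297,335),.08)))
print("head",r(plane("top",T(394.5,144),.035)))
# head side outline: dome horizontal extent 226..328
print("head side mid",r(plane("side",S(278,265),.035)))
for nm,p,z in [("rimTL",(62,85),.08),("rimTR",(545,68),.08),("rimBR",(570,350),.08),("rimBL",(70,365),.08),("flTR",(446,126),.002),("flBR",(460,330),.002)]:
    print(nm,r(plane("top",T(*p,s=5,ox=430,oy=235),z)))
for uv in[(385,214),(427,219)]: print(r(plane("top",uv,.06)))
im=cv2.imread("pics/top0.png"); bg=cv2.cvtColor(im,cv2.COLOR_BGR2HSV)
# head mask
for n,(x0,y0,x1,y1) in dict(head=(280,255,320,292),tube=(335,260,380,295),cover=(215,265,262,308)).items():
    m=(bg[y0:y1,x0:x1,1]<28).astype(np.uint8); n_,l,st,c=cv2.connectedComponentsWithStats(m); i=1+np.argmax(st[1:,4]); print(n,st[i],c[i]+[x0,y0])
```

```text
cover [0.478  0.0885 0.044 ] [0.4784 0.0891 0.02  ] [0.4785 0.0884 0.006 ] side [0.4788 0.0878 0.044 ]
tube [ 0.4949 -0.1307  0.102 ] [ 0.4946 -0.1307  0.08  ] side [ 0.4954 -0.131   0.102 ] [ 0.4956 -0.1323  0.08  ]
head [ 0.5045 -0.0275  0.035 ]
head side mid [ 0.5047 -0.0309  0.035 ]
rimTL [ 0.5404 -0.2794  0.08  ]
rimTR [ 0.5484 -0.4497  0.08  ]
rimBR [ 0.4496 -0.4553  0.08  ]
rimBL [ 0.4426 -0.2811  0.08  ]
flTR [ 0.5357 -0.4399  0.002 ]
flBR [ 0.459 -0.443  0.002]
[ 0.6098 -0.1815  0.06  ]
[ 0.6015 -0.2571  0.06  ]
head [   0    0   40   37 1476] [299.52642276 272.96680217]
tube [   0    0   45   35 1575] [357. 277.]
cover [   0    0   47   43 2021] [238. 286.]
```

```bash
cat >> h.py <<'E'
def plan(tgt,n,yaw=90,claw=-1,turn=8.3,st=None):
    """prints rows from the present pose to the target, tool taken as near vertical"""
    from scipy.spatial.transform import Rotation as R
    s=bot.read_state(); p=np.array(s["ee_pos"]); Rm=R.from_euler("xyz",s["eef_rot"],degrees=True)
    G=R.from_euler("xyz",[180,0,yaw],degrees=True)
    for i in range(n):
        e=(Rm.inv()*G).as_rotvec(); a=np.linalg.norm(e); f=min(1,np.radians(turn)/a) if a>1e-9 else 0
        d=Rm.inv().apply((np.array(tgt)-p)/(n-i))
        print(*np.round(e*f,3),*np.round(d,4),claw,sep=", ",end=",\n")
        Rm=Rm*R.from_rotvec(e*f); p=p+(np.array(tgt)-p)/(n-i)
E
python3 -c "
from h import *
plan([.495,-.131,.18],13)"
```

```text
-0.0, -0.0, -0.145, 0.0337, -0.0277, 0.0028, -1,
-0.0, -0.0, -0.145, 0.0374, -0.0226, 0.0028, -1,
-0.0, -0.0, -0.145, 0.0402, -0.0169, 0.0028, -1,
-0.0, -0.0, -0.145, 0.0423, -0.0109, 0.0028, -1,
-0.0, -0.0, -0.145, 0.0434, -0.0047, 0.0028, -1,
-0.0, -0.0, -0.145, 0.0436, 0.0016, 0.0028, -1,
-0.0, -0.0, -0.145, 0.0429, 0.0079, 0.0028, -1,
-0.0, -0.0, -0.145, 0.0414, 0.014, 0.0028, -1,
-0.0, -0.0, -0.128, 0.0389, 0.0198, 0.0028, -1,
0.0, 0.0, -0.0, 0.0361, 0.0246, 0.0028, -1,
0.0, 0.0, -0.0, 0.0361, 0.0246, 0.0028, -1,
0.0, 0.0, -0.0, 0.0361, 0.0246, 0.0028, -1,
0.0, 0.0, -0.0, 0.0361, 0.0246, 0.0028, -1,
```

move_arm(plan=[0,0,-0.145,0.034,-0.028,0.003,-1,0,0,-0.145,0.037,-0.023,0.003,-1,0,0,-0.145,0.04,-0.017,0.003,-1,0,0,-0.145,0.042,-0.011,0.003,-1,0,0,-0.145,0.043,-0.005,0.003,-1])

```text
t: 0.6
ee_pos: [0.2947, -0.4156, 0.1984]
eef_rot: [-179.8, 0.0, 58.7]
force: [0.8, -0.7, -0.2]
opening: 1.0
```

```bash
python3 -c "
from h import *
plan([.495,-.131,.18],9)"
```

```text
-0.001, -0.0, -0.145, 0.0386, 0.0026, 0.002, -1,
-0.001, -0.0, -0.145, 0.0378, 0.0081, 0.002, -1,
-0.001, -0.0, -0.145, 0.0362, 0.0135, 0.002, -1,
-0.001, -0.0, -0.113, 0.0339, 0.0186, 0.002, -1,
-0.0, 0.0, -0.0, 0.0316, 0.0223, 0.002, -1,
-0.0, 0.0, -0.0, 0.0316, 0.0223, 0.002, -1,
-0.0, 0.0, -0.0, 0.0316, 0.0223, 0.002, -1,
-0.0, 0.0, -0.0, 0.0316, 0.0223, 0.002, -1,
-0.0, 0.0, -0.0, 0.0316, 0.0223, 0.002, -1,
```

move_arm(plan=[-0.001,0,-0.145,0.039,0.003,0.002,-1,-0.001,0,-0.145,0.038,0.008,0.002,-1,0,0,-0.145,0.036,0.0135,0.002,-1,0,0,-0.113,0.034,0.0186,0.002,-1,0,0,0,0.032,0.022,0.002,-1])

```text
t: 1.1
ee_pos: [0.4074, -0.2476, 0.1875]
eef_rot: [-179.8, -0.0, 91.5]
force: [0.5, -1.3, -0.8]
opening: 0.995
```

```bash
python3 -c "
from h import *
plan([.495,-.131,.17],5)"
```

```text
-0.003, -0.001, 0.027, 0.0228, 0.0181, 0.0035, -1,
0.0, -0.0, -0.0, 0.0233, 0.0175, 0.0035, -1,
0.0, -0.0, -0.0, 0.0233, 0.0175, 0.0035, -1,
0.0, -0.0, -0.0, 0.0233, 0.0175, 0.0035, -1,
0.0, -0.0, -0.0, 0.0233, 0.0175, 0.0035, -1,
```

move_arm(plan=[-0.003,-0.001,0.02,0.024,0.0181,0.0035,-1,0,0,0,0.025,0.019,0.0035,-1,0,0,0,0.025,0.019,0.0035,-1,0,0,0,0.02,0.015,0.0035,-1,0,0,0,0.012,0.008,0.0035,-1])

```text
t: 1.6
ee_pos: [0.4886, -0.1324, 0.1691]
eef_rot: [180.0, -0.0, 90.6]
force: [-0.3, -0.1, -0.2]
opening: 1.002
```

```bash
python3 -c "
from h import *
plan([.495,-.131,.13],2)"
```

```text
0.0, -0.0, 0.01, 0.0007, 0.0032, 0.0195, -1,
0.0, -0.0, -0.0, 0.0007, 0.0032, 0.0195, -1,
```

move_arm(plan=[0,0,0.01,0.0014,0.0064,0.02,-1,0,0,0,0,0,0.03,-1,0,0,0,0,0,0.03,-1,0,0,0,0,0,0.03,-1,0,0,0,0,0,0.012,-1])

```text
t: 2.1
ee_pos: [0.4973, -0.1279, 0.0437]
eef_rot: [179.8, -0.0, 90.2]
force: [-0.6, 0.3, 0.5]
opening: 1.001
```

```bash
python3 -c "
from h import *
plan([.495,-.131,.045],2)
crop('top',300,220,120,100,5,'a1.png')"
```

```text
0.003, -0.001, 0.004, -0.0016, -0.0011, -0.0006, -1,
0.0, -0.0, -0.0, -0.0016, -0.0011, -0.0006, -1,
```

View pics/a1.png

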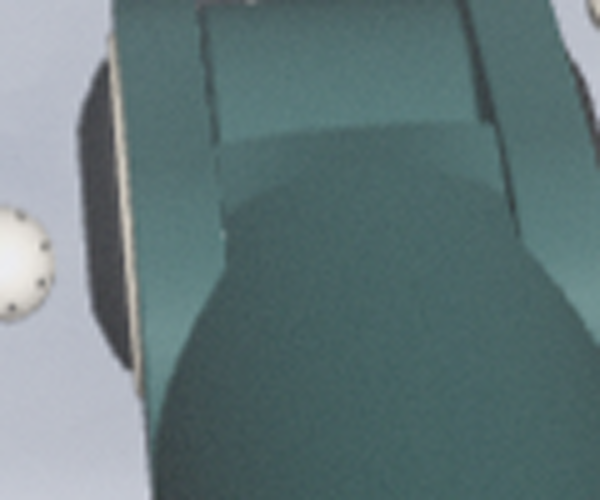

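The arm hides the tube in the top view. I'll make the small correction and grip.

move_arm(plan=[0.003,-0.001,0.003,-0.003,-0.0022,-0.001,-1,0,0,0,0,0,0,1,0,0,0,0,0,0,1,0,0,0,0,0,0,1,0,0,0,0,0,0,1], grip_force=50)

```text
t: 2.65
ee_pos: [0.4966, -0.1319, 0.0482]
eef_rot: [179.8, 0.1, 90.0]
force: [-0.8, -0.1, -0.4]
opening: 0.699
```

```bash
python3 -c "
from h import *
plan([.495,-.131,.045],1)
crop('side',240,190,120,120,5,'a2.png');print(bot.read_state()['opening'])"
```

```text
0.003, 0.002, 0.0, 0.001, -0.0016, 0.0032, -1,
0.6548598853969378
```

View pics/a2.png

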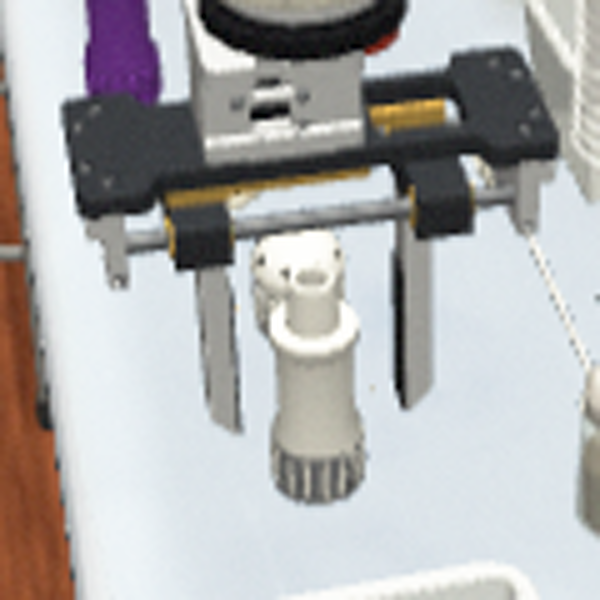

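move_arm(plan=[0.002,0.001,0,0.001,-0.0015,0.003,1,0,0,0,0,0,0,1,0,0,0,0,0,0,1,0,0,0,0,0,0,1,0,0,0,0,0,0,1])

```text
t: 3.2
ee_pos: [0.4951, -0.1308, 0.0452]
eef_rot: [179.9, 0.1, 90.0]
force: [0.4, 0.4, 1.0]
opening: 0.367
```

```bash
python3 -c "
from h import *
plan([.495,-.131,.045],1)
print(bot.read_state()['opening'],.094*bot.read_state()['opening'])"
```

```text
0.001, 0.001, 0.0, -0.0002, -0.0001, 0.0002, -1,
0.3665483402875232 0.03445554398702718
```

move_arm(plan=[0,0,0,0,0,0,1,0,0,0,0,0,0,1,0,0,0,0,0,0,1])

```text
t: 3.5
ee_pos: [0.4951, -0.1309, 0.0452]
eef_rot: [179.9, 0.1, 90.0]
force: [-0.1, 0.1, 0.9]
opening: 0.366
```

```bash
python3 -c "
from h import *
crop('side',240,190,120,120,5,'a3.png');print(bot.read_state())"
```

```text
{'t': 3.55, 'qpos': array([ 32.13304395,  28.516036  , -25.29991381, 115.13257297,
        18.52259556,  40.12402306,  -4.75686487]), 'joint_velocities': array([ 0.02261738, -0.01563662,  0.02213829,  0.0565317 , -0.04381287,
        0.11848426,  0.05067172]), 'effort': array([-3.31440778e-02, -7.50801802e+01, -7.88943440e+00, -2.90314472e+01,
       -3.63598508e-02, -4.98657930e-02, -6.36347158e-04]), 'ee_pos': array([ 0.4951046 , -0.13083157,  0.04520248]), 'eef_rot': array([1.79932277e+02, 5.32614799e-02, 9.00190627e+01]), 'force': array([-0.18369783, -0.19550886,  0.59625808]), 'wrist_torque': array([-0.03050444, -0.05015148, -0.04234893]), 'opening': 0.36551903178833267}
```

View pics/a3.png

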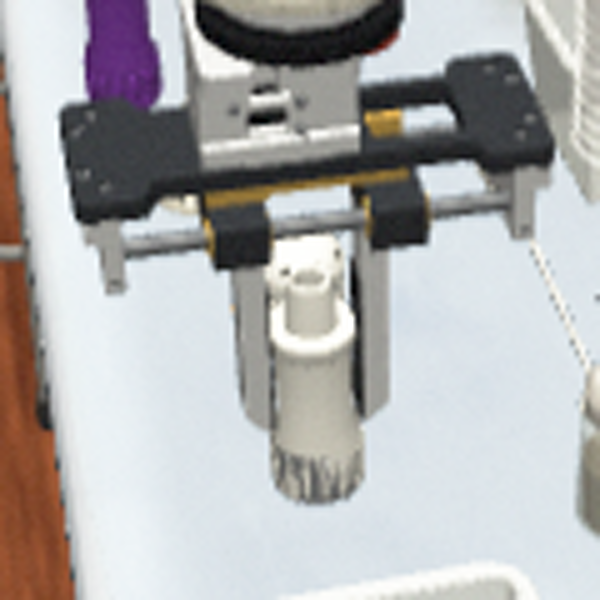

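move_arm(plan=[0,0,0,0,0,-0.01,1,0,0,0,0,0,-0.02,1,0,0,0,0,0,-0.025,1,0,0,0,0,0,-0.02,1,0,0,0,0,0,-0.005,1])

```text
t: 4.05
ee_pos: [0.4943, -0.13, 0.1293]
eef_rot: [-180.0, -0.0, 90.1]
force: [0.6, 0.7, -0.8]
opening: 0.366
```

```bash
python3 -c "
from h import *
plan([.4785,.0885,.13],9,claw=1)
crop('side',240,150,120,150,4,'a4.png');print(bot.read_state()['opening'])"
```

```text
-0.001, -0.0, 0.001, 0.0243, -0.0017, -0.0001, 1,
0.0, 0.0, 0.0, 0.0243, -0.0018, -0.0001, 1,
0.0, 0.0, 0.0, 0.0243, -0.0018, -0.0001, 1,
0.0, 0.0, 0.0, 0.0243, -0.0018, -0.0001, 1,
0.0, 0.0, 0.0, 0.0243, -0.0018, -0.0001, 1,
0.0, 0.0, 0.0, 0.0243, -0.0018, -0.0001, 1,
0.0, 0.0, 0.0, 0.0243, -0.0018, -0.0001, 1,
0.0, 0.0, 0.0, 0.0243, -0.0018, -0.0001, 1,
0.0, 0.0, 0.0, 0.0243, -0.0018, -0.0001, 1,
0.3663746095678867
```

View pics/a4.png

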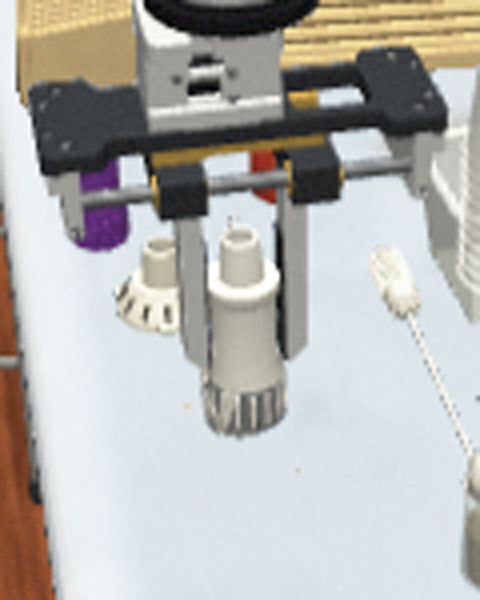

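The tube is held upright; the head is hidden behind it. I'll carry it to the cover.

move_arm(plan=[0,0,0,0.024,-0.0017,0,1,0,0,0,0.026,-0.0018,0,1,0,0,0,0.027,-0.0018,0,1,0,0,0,0.027,-0.0018,0,1,0,0,0,0.027,-0.0018,0,1])

```text
t: 4.6
ee_pos: [0.4837, 0.0011, 0.1262]
eef_rot: [-179.8, 0.0, 89.6]
force: [-0.3, 0.0, -0.7]
opening: 0.369
```

move_arm(plan=[0,0,0,0.025,-0.0018,0,1,0,0,0,0.025,-0.0018,0,1,0,0,0,0.02,-0.0018,0,1,0,0,0,0.012,-0.0018,0,1,0,0,0,0,0,0,1])

```text
t: 5.1
ee_pos: [0.474, 0.0895, 0.123]
eef_rot: [-179.6, -0.0, 89.9]
force: [0.2, -0.2, 0.1]
opening: 0.369
```

```bash
python3 -c "
from h import *
plan([.4785,.0885,.115],2,claw=1)"
```

```text
-0.008, -0.0, -0.001, -0.0005, 0.0023, 0.004, 1,
0.0, 0.0, 0.0, -0.0005, 0.0022, 0.004, 1,
```

move_arm(plan=[-0.008,0,0,-0.001,0.0045,0,1,0,0,0,0,0,0,1])

```text
t: 5.3
ee_pos: [0.4788, 0.0868, 0.1223]
eef_rot: [180.0, 0.0, 89.9]
force: [-0.5, -0.5, 0.0]
opening: 0.368
```

```bash
python3 -c "
from h import *
plan([.4785,.0885,.115],1,claw=1)
im=crop('side',230,140,120,120,5,'a5.png')
p=bot.read_state()['ee_pos'];print(p)
b=p-[0,0,.045]
print((proj('side',[b,b+[0,0,.102],[.4785,.0885,.044],[.4785,.0885,0]])-[230,140])*5)"
```

```text
0.0, 0.0, -0.002, 0.0017, -0.0003, 0.0073, 1,
[0.47862735 0.08671942 0.1222923 ]
[[245.69453667 296.51075297]
 [232.50634735  99.38520996]
 [248.92204203 354.34992498]
 [254.01582628 430.23330115]]
```

View pics/a5.png

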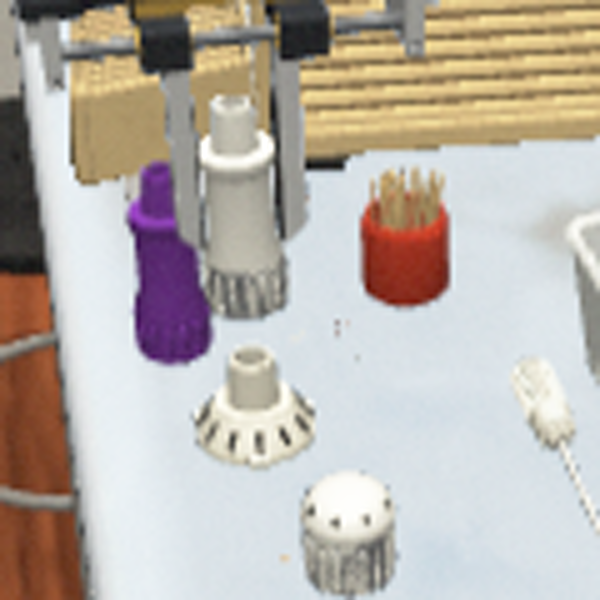

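The tube's axis lines up with the cover, tip at crop (251,353), to about 1 mm. Now I'll lower it.

move_arm(plan=[0,0,0,0.0017,0,0.004,1,0,0,0,0,0,0.012,1,0,0,0,0,0,0.015,1,0,0,0,0,0,0.008,1,0,0,0,0,0,0,1], grip_force=60)

```text
t: 5.85
ee_pos: [0.4787, 0.0863, 0.0798]
eef_rot: [-180.0, 0.0, 89.6]
force: [0.3, 0.7, -1.0]
opening: 0.365
```

```bash
python3 -c "
from h import *
plan([.4785,.0885,.065],1,claw=1)
im=crop('side',230,140,120,120,5,'a6.png')
s=bot.read_state();print(s['ee_pos'],s['force'])"
```

```text
-0.0, 0.001, -0.006, 0.0023, -0.0002, 0.0148, 1,
[0.4788532  0.08630607 0.0802296 ] [ 0.18160887  0.12522067 -1.63428483]
```

View pics/a6.png

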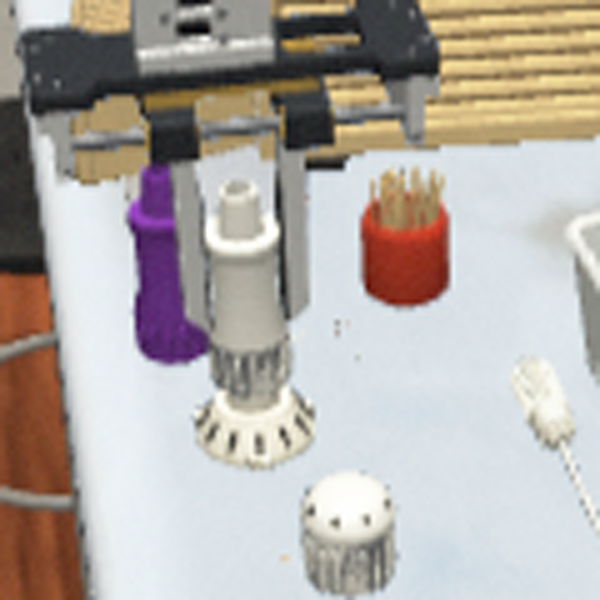

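move_arm(plan=[0,0,-0.005,0.0023,0,0.003,1,0,0,0,0,0,0.004,1,0,0,0,0,0,0.003,1])

```text
t: 6.2
ee_pos: [0.4793, 0.0888, 0.0705]
eef_rot: [179.9, 0.0, 90.0]
force: [-1.0, -0.0, 1.7]
opening: 0.365
```

```bash
python3 -c "
from h import *
plan([.4785,.0885,.065],1,claw=1)
s=bot.read_state();print(s['ee_pos'],s['force'],s['wrist_torque'])"
```

```text
0.001, 0.001, -0.001, -0.0003, -0.0008, 0.0055, 1,
[0.47931695 0.0887885  0.0704768 ] [-1.04905601 -0.04620901  1.66003152] [-0.10296932  0.33130629 -0.01544691]
```

move_arm(plan=[0,0,0,0,0,0.003,1,0,0,0,0,0,0.003,1])

```text
t: 6.4
ee_pos: [0.4798, 0.0888, 0.0647]
eef_rot: [179.9, 0.1, 90.0]
force: [-7.2, -7.7, 57.5]
opening: 0.362
```

```bash
python3 -c "
from h import *
s=bot.read_state();print(s['ee_pos'],s['force'],s['wrist_torque'])"
```

```text
[0.47975789 0.0887688  0.06472098] [-7.22029675 -7.71295271 57.46518516] [-1.58712846  2.06183549 -0.01847883]
```

move_arm(plan=[0,0,0,0,0,-0.001,1,0,0,0,0,0,0,1])

```text
t: 6.6
ee_pos: [0.4801, 0.0888, 0.0656]
eef_rot: [179.8, 0.1, 89.9]
force: [-0.2, 1.3, -0.7]
opening: 0.365
```

```bash
python3 -c "
from h import *
im=crop('side',260,140,60,100,6,'a7.png')
s=bot.read_state();print(s['ee_pos'],s['force'],s['wrist_torque'])
c=[.4793,.0888,0]
print((proj('side',[c,c+np.array([0,0,.02]),c+np.array([0,0,.122])])-[260,140])*6)"
```

```text
[0.48004058 0.08873541 0.06552376] [-0.51157298  0.46479803 -1.58793367] [-0.07784196 -0.11296299 -0.02595975]
[[126.67292309 515.62555879]
 [123.94854704 474.75138978]
 [109.13941646 252.5042196 ]]
```

View pics/a7.png

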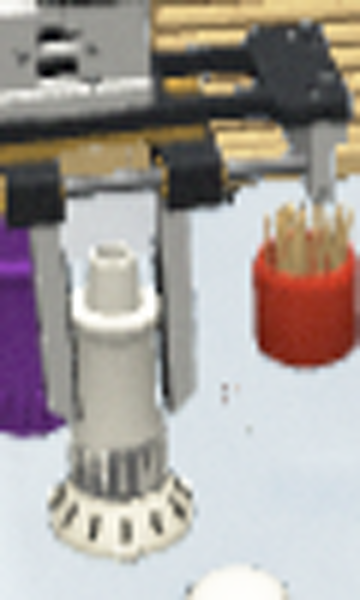

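The tube is home: the tip is at crop (110,250) against 252 predicted, and the collar sits on the shoulder. Releasing, then rising.

move_arm(plan=[0,0,0,0,0,0,-1,0,0,0,0,0,0,-1,0,0,0,0,0,0,-1,0,0,0,0,0,0,-1,0,0,0,0,0,0,-1])

```text
t: 7.15
ee_pos: [0.4801, 0.0887, 0.0655]
eef_rot: [179.8, 0.1, 89.9]
force: [-0.3, -0.1, 0.1]
opening: 0.758
```

move_arm(plan=[0,0,0,0,0,-0.02,-1,0,0,0,0,0,-0.03,-1,0,0,0,0,0,-0.03,-1,0,0,0,0,0,-0.03,-1,0,0,0,0,0,-0.01,-1])

```text
t: 7.65
ee_pos: [0.4784, 0.0891, 0.1881]
eef_rot: [-179.9, 0.0, 90.0]
force: [-0.3, 0.5, 0.0]
opening: 1.001
```

```bash
python3 -c "
from h import *
im=crop('side',230,140,130,130,4.6,'a8.png')
plan([.5045,-.028,.17],5)"
```

```text
-0.001, 0.001, -0.0, -0.0234, 0.0052, 0.0037, -1,
-0.0, 0.0, 0.0, -0.0234, 0.0052, 0.0037, -1,
-0.0, 0.0, 0.0, -0.0234, 0.0052, 0.0037, -1,
-0.0, 0.0, 0.0, -0.0234, 0.0052, 0.0037, -1,
-0.0, 0.0, 0.0, -0.0234, 0.0052, 0.0037, -1,
```

View pics/a8.png

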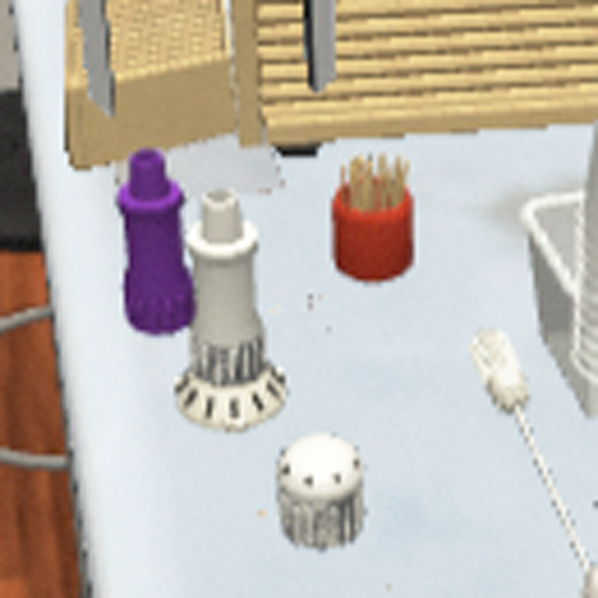

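The tube stands upright on the cover and the head is clear, its axis near crop x=320. Next, over the head.

move_arm(plan=[0,0,0,-0.024,0.005,0.003,-1,0,0,0,-0.026,0.0055,0.003,-1,0,0,0,-0.026,0.0055,0.003,-1,0,0,0,-0.022,0.0055,0.003,-1,0,0,0,-0.012,0.003,0.003,-1])

```text
t: 8.2
ee_pos: [0.5026, -0.0233, 0.1696]
eef_rot: [-179.8, 0.1, 90.2]
force: [-0.3, 1.1, -0.1]
opening: 1.001
```

```bash
python3 -c "
from h import *
print((proj('side',[[.5045,-.028,0],[.5045,-.028,.047]])-[230,140])*4.6)
plan([.5045,-.028,.17],1)
im=crop('top',180,230,160,100,5,'b1.png')
"
```

```text
[[319.3859346  522.84718963]
 [316.22026151 445.10515579]]
-0.003, 0.001, 0.003, -0.0047, 0.0019, -0.0004, -1,
```

View pics/b1.png

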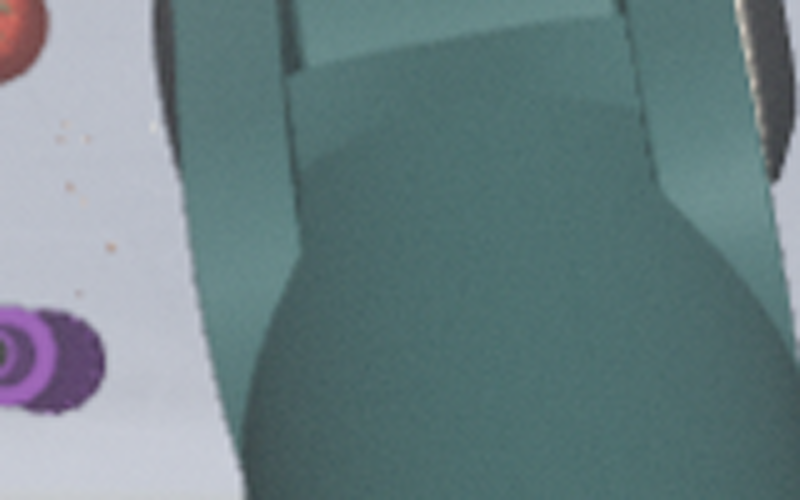

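move_arm(plan=[-0.003,0.001,0.002,-0.0047,0.0019,0.02,-1,0,0,0,0,0,0.035,-1,0,0,0,0,0,0.04,-1,0,0,0,0,0,0.025,-1,0,0,0,0,0,0.003,-1])

```text
t: 8.75
ee_pos: [0.5038, -0.0264, 0.0403]
eef_rot: [-180.0, -0.1, 90.1]
force: [-0.4, 0.2, 0.2]
opening: 1.001
```

```bash
python3 -c "
from h import *
plan([.5045,-.028,.014],1)
im=crop('side',240,150,130,130,4.6,'b2.png')
"
```

```text
-0.0, -0.002, 0.001, -0.0016, 0.0008, 0.0263, -1,
```

View pics/b2.png

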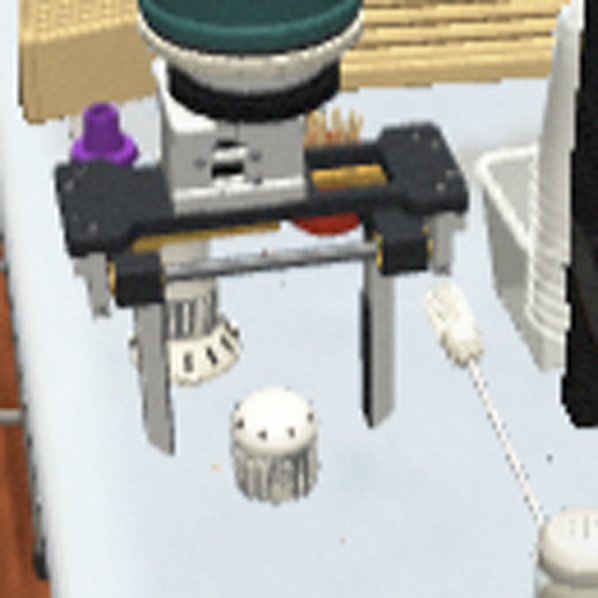

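move_arm(plan=[0,-0.002,0,-0.0016,0.0008,0.012,-1,0,0,0,0,0,0.01,-1,0,0,0,0,0,0.002,-1,0,0,0,0,0,0,-1])

```text
t: 9.2
ee_pos: [0.5068, -0.0273, 0.0181]
eef_rot: [179.8, 0.1, 90.1]
force: [-0.9, -0.2, -0.8]
opening: 1.002
```

```bash
python3 -c "
from h import *
plan([.5045,-.028,.014],1)
"
```

```text
0.004, 0.001, 0.002, -0.0007, -0.0023, 0.0041, -1,
```

move_arm(plan=[0.003,0.001,0.001,-0.0007,-0.0023,0.004,1,0,0,0,0,0,0,1,0,0,0,0,0,0,1,0,0,0,0,0,0,1,0,0,0,0,0,0,1], grip_force=40)

```text
t: 9.7
ee_pos: [0.5052, -0.0284, 0.0152]
eef_rot: [179.8, 0.0, 90.0]
force: [0.3, -0.0, -0.3]
opening: 0.608
```

move_arm(plan=[0,0,0,0,0,0,1,0,0,0,0,0,0,1,0,0,0,0,0,0,1,0,0,0,0,0,0,1])

```text
t: 10.1
ee_pos: [0.5054, -0.0284, 0.0154]
eef_rot: [179.8, 0.0, 90.0]
force: [0.1, -0.6, -1.0]
opening: 0.433
```

```bash
python3 -c "
from h import *
plan([.5045,-.028,.014],1)
im=crop('side',240,150,130,130,4.6,'b3.png')
"
```

```text
0.004, 0.0, 0.0, 0.0004, -0.0009, 0.0014, -1,
```

View pics/b3.png

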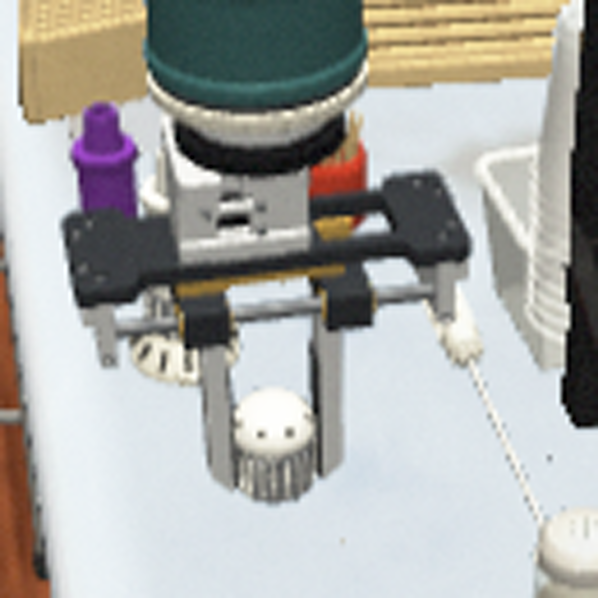

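move_arm(plan=[0,0,0,0,0,-0.02,1,0,0,0,0,0,-0.035,1,0,0,0,0,0,-0.04,1,0,0,0,0,0,-0.035,1,0,0,0,0,0,-0.015,1])

```text
t: 10.65
ee_pos: [0.5029, -0.0277, 0.1631]
eef_rot: [-179.8, -0.1, 90.1]
force: [0.3, -0.5, -1.8]
opening: 0.426
```

```bash
python3 -c "
from h import *
plan([.4795,.0888,.17],5,claw=1)
"
```

```text
-0.003, -0.001, 0.002, 0.0233, -0.0046, -0.0013, 1,
-0.0, 0.0, 0.0, 0.0233, -0.0047, -0.0014, 1,
-0.0, 0.0, 0.0, 0.0233, -0.0047, -0.0014, 1,
-0.0, 0.0, 0.0, 0.0233, -0.0047, -0.0014, 1,
-0.0, 0.0, 0.0, 0.0233, -0.0047, -0.0014, 1,
```

move_arm(plan=[-0.003,-0.001,0.001,0.022,-0.0046,-0.006,1,0,0,0,0.026,-0.005,-0.003,1,0,0,0,0.026,-0.005,-0.002,1,0,0,0,0.022,-0.005,-0.001,1,0,0,0,0.012,-0.003,0,1])

```text
t: 11.15
ee_pos: [0.481, 0.0817, 0.1787]
eef_rot: [179.7, 0.1, 89.8]
force: [0.6, -0.7, -0.9]
opening: 0.429
```

```bash
python3 -c "
from h import *
plan([.4795,.0888,.16],1,claw=1)
"
```

```text
0.006, 0.002, -0.004, 0.0071, -0.0017, 0.0187, 1,
```

move_arm(plan=[0.005,0.002,-0.003,0.0068,-0.0017,0,1,0,0,0,0,0,0,1])

```text
t: 11.35
ee_pos: [0.479, 0.0896, 0.1786]
eef_rot: [180.0, -0.0, 90.1]
force: [0.6, -0.3, -0.2]
opening: 0.426
```

```bash
python3 -c "
from h import *
plan([.4795,.0888,.16],1,claw=1)
im=crop('side',230,110,120,120,5,'b4.png')
p=bot.read_state()['ee_pos'];print(p)
b=p-[0,0,.0154]
print((proj('side',[b,b+[0,0,.047],[.4795,.0888,.122],[.4795,.0888,0]])-[230,110])*5)"
```

```text
0.0, -0.0, 0.001, -0.0009, 0.0005, 0.0186, 1,
[0.47907618 0.08904392 0.17851334]
[[235.01307791 279.6493813 ]
 [228.55755772 182.9354753 ]
 [241.3842537  360.37271852]
 [255.9681586  579.637829  ]]
```

View pics/b4.png

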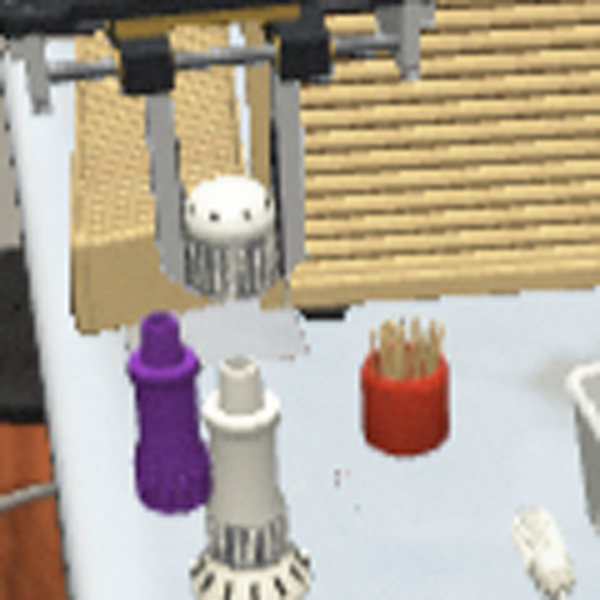

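Head and spigot line up: spigot tip at crop (240,361), head axis as predicted. I'll lower it.

move_arm(plan=[0,0,0,-0.0005,0.0005,0.012,1,0,0,0,0,0,0.017,1,0,0,0,0,0,0.014,1,0,0,0,0,0,0.005,1,0,0,0,0,0,0,1], grip_force=60)

```text
t: 11.9
ee_pos: [0.4802, 0.0839, 0.1258]
eef_rot: [-179.9, 0.0, 89.7]
force: [-0.4, 0.2, 1.0]
opening: 0.425
```

```bash
python3 -c "
from h import *
plan([.4795,.0888,.1154],1,claw=1)
s=bot.read_state();print(s['ee_pos'],s['force'],s['wrist_torque'])"
```

```text
-0.001, 0.001, -0.006, 0.0049, -0.0007, 0.0104, 1,
[0.4801955  0.08394245 0.12575659] [-0.43088312  0.23338238  0.97678823] [ 0.05005967 -0.03159451  0.02119442]
```

move_arm(plan=[0,0,-0.004,0.004,-0.0005,-0.001,1,0,0,0,0,0,0,1])

```text
t: 12.1
ee_pos: [0.4798, 0.0878, 0.127]
eef_rot: [-179.9, 0.0, 89.9]
force: [-0.8, -0.1, -0.6]
opening: 0.424
```

```bash
python3 -c "
from h import *
plan([.4795,.0888,.1154],1,claw=1)
s=bot.read_state();print(s['ee_pos'],s['force'],s['wrist_torque'])
im=crop('side',230,110,120,120,5,'b5.png')
print((proj('side',[[.4795,.0888,.122],[.4795,.0888,0]])-[230,110])*5)"
```

```text
-0.001, 0.001, -0.002, 0.001, -0.0003, 0.0116, 1,
[0.47983318 0.08776765 0.1269647 ] [-0.79985867 -0.06254179 -0.64448232] [-0.081799    0.02451645 -0.01079605]
[[241.3842537  360.37271852]
 [255.9681586  579.637829  ]]
```

View pics/b5.png

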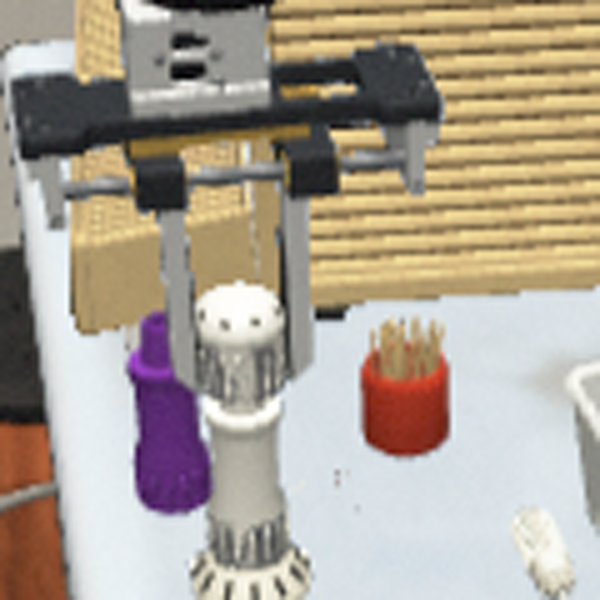

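Column unmoved, head over the spigot. Lowering to contact in small steps.

move_arm(plan=[0,0,-0.002,0.001,0,0.003,1,0,0,0,0,0,0.003,1,0,0,0,0,0,0.002,1])

```text
t: 12.45
ee_pos: [0.4805, 0.0885, 0.1194]
eef_rot: [180.0, 0.1, 90.0]
force: [-1.2, -0.0, 3.1]
opening: 0.426
```

```bash
python3 -c "
from h import *
plan([.4795,.0888,.1154],1,claw=1)
s=bot.read_state();print(s['ee_pos'],s['force'],s['wrist_torque'])"
```

```text
0.001, 0.001, -0.0, 0.0004, -0.001, 0.004, 1,
[0.48049871 0.08845322 0.11940157] [-1.20654956 -0.01909724  3.05025524] [-0.1177474   0.21725922 -0.0299633 ]
```

move_arm(plan=[0,0,0,0,0,0.002,1,0,0,0,0,0,0.002,1])

```text
t: 12.65
ee_pos: [0.4806, 0.0885, 0.1156]
eef_rot: [179.9, 0.1, 90.0]
force: [-10.7, -1.9, 30.5]
opening: 0.424
```

```bash
python3 -c "
from h import *
s=bot.read_state();print(s['ee_pos'],s['force'],s['wrist_torque'])"
```

```text
[0.48060774 0.08846831 0.11557677] [-10.73416993  -1.93494779  30.54179237] [-0.35998133  3.0894999   0.02857124]
```

move_arm(plan=[0,0,0,0,0,0.002,1])

```text
t: 12.75
ee_pos: [0.4809, 0.0888, 0.1145]
eef_rot: [179.9, 0.1, 90.0]
force: [-12.4, -1.5, 47.8]
opening: 0.426
```

```bash
python3 -c "
from h import *
s=bot.read_state();print(s['ee_pos'],s['force'],s['wrist_torque'])"
```

```text
[0.48086901 0.08875742 0.11452131] [-12.40047741  -1.49353144  47.8483369 ] [-0.39649032  3.14227067  0.09285678]
```

move_arm(plan=[0,0,0,0,0,-0.001,1,0,0,0,0,0,0,-1,0,0,0,0,0,0,-1,0,0,0,0,0,0,-1,0,0,0,0,0,0,-1])

```text
t: 13.25
ee_pos: [0.4811, 0.0889, 0.1155]
eef_rot: [179.9, 0.1, 90.0]
force: [0.4, 0.4, 0.6]
opening: 0.729
```

```bash
python3 -c "
from h import *
im=crop('side',255,140,60,100,6,'b6.png')
s=bot.read_state();print(s['ee_pos'],s['force'])
c=np.array([.4797,.0888,0])
print((proj('side',[c+[0,0,.1],c+[0,0,.147],c])-[255,140])*6)"
```

```text
[0.48112576 0.0888587  0.11546668] [ 0.35200625 -0.34567944 -0.51170123]
[[143.50065377 302.37862305]
 [136.31557671 194.11923001]
 [157.65063253 515.50523389]]
```

View pics/b6.png

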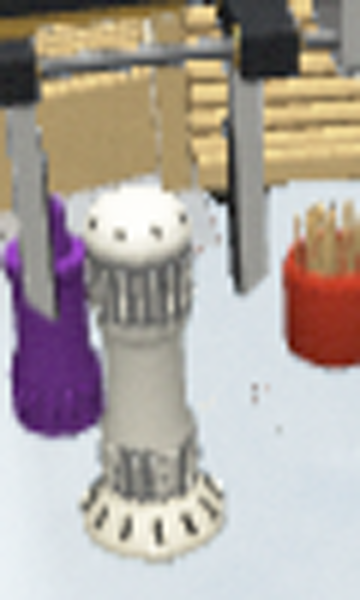

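```bash
python3 -c "
from h import *
c=np.array([.4797,.0888,0]);t=np.linspace(0,6.28,200)
for z,r in[(0,.029),(.02,.019),(.1,.02),(.1,.018),(.104,.02),(.13,.02)]:
    q=(proj('side',c+np.c_[r*np.cos(t),r*np.sin(t),0*t+z])-[255,140])*6
    print(z,r,q[:,1].max().round(1),q[:,0].min().round(1),q[:,0].max().round(1))
im=cv2.imread('pics/b6.png');cv2.imwrite('pics/b6z.png',cv2.resize(im[170:400,60:220],None,fx=2.5,fy=2.5,interpolation=2))
"
```

```text
0 0.029 557.3 86.0 229.2
0.02 0.019 501.5 107.5 202.3
0.1 0.02 329.3 91.4 195.5
0.1 0.018 326.6 96.7 190.3
0.104 0.02 320.3 90.7 195.0
0.13 0.02 260.3 86.0 191.8
```

View pics/b6z.png

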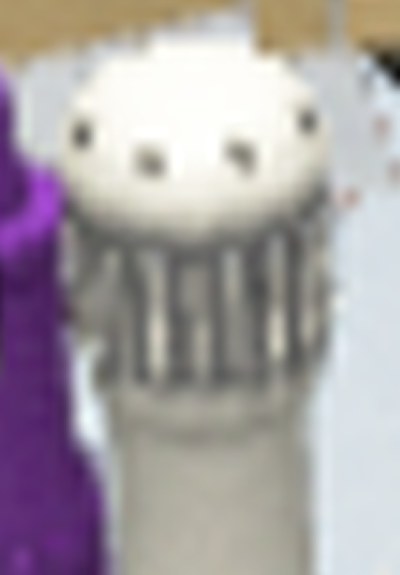

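The column is upright. The skirt's lower edge is at y≈325 in the crop, against 329 predicted for home, so I'll regrasp lower on the skirt and press once more.

move_arm(plan=[0,0,0,0,-0.0012,0.004,-1,0,0,0,0,0,0.004,-1,0,0,0,0,0,0,1,0,0,0,0,0,0,1,0,0,0,0,0,0,1])

```text
t: 13.8
ee_pos: [0.4796, 0.0888, 0.1063]
eef_rot: [179.9, 0.1, 90.0]
force: [0.8, 1.0, -0.9]
opening: 0.762
```

move_arm(plan=[0,0,0,0,0,0,1,0,0,0,0,0,0,1,0,0,0,0,0,0,1,0,0,0,0,0,0,1])

```text
t: 14.2
ee_pos: [0.4798, 0.0888, 0.1065]
eef_rot: [179.9, 0.1, 90.0]
force: [0.1, 0.2, 0.1]
opening: 0.43
```

move_arm(plan=[0,0,0,0,0,0,1,0,0,0,0,0,0,1,0,0,0,0,0,0,1])

```text
t: 14.5
ee_pos: [0.4796, 0.0888, 0.1065]
eef_rot: [179.9, 0.1, 90.0]
force: [-0.3, -0.2, 0.4]
opening: 0.425
```

move_arm(plan=[0,0,0,0,0,0.002,1,0,0,0,0,0,0.002,1])

```text
t: 14.7
ee_pos: [0.4813, 0.0896, 0.1054]
eef_rot: [179.7, 0.1, 90.0]
force: [-7.4, -1.4, 35.6]
opening: 0.425
```

move_arm(plan=[0,0,0,0,-0.001,0.0025,1])

```text
t: 14.8
ee_pos: [0.4818, 0.0901, 0.1049]
eef_rot: [179.5, 0.1, 90.0]
force: [-10.6, -3.3, 53.8]
opening: 0.429
```

move_arm(plan=[0,0,0,0,0,-0.001,1,0,0,0,0,0,0,1])

```text
t: 15.0
ee_pos: [0.4824, 0.0903, 0.1069]
eef_rot: [179.4, 0.1, 90.0]
force: [-0.6, 0.9, -2.4]
opening: 0.431
```

```bash
python3 -c "
from h import *
im=crop('side',255,140,60,100,6,'b7.png')
s=bot.read_state();print(s['ee_pos'],s['force'])
cv2.imwrite('pics/b7z.png',cv2.resize(cv2.imread('pics/b7.png')[170:400,60:220],None,fx=2.5,fy=2.5,interpolation=2))"
```

```text
[0.48221785 0.09026748 0.10663722] [ 0.46123533  0.14365627 -2.42078409]
```

View pics/b7z.png

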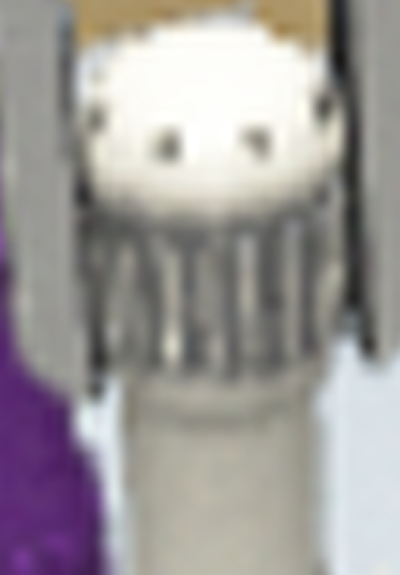

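The head is home. The skirt's lower edge to flange bottom is about 7.5 mm, which matches the 7 mm flange, and re-pressing at 54 N moved nothing lasting. Now I'll lift by the head.

move_arm(plan=[0.008,0,0,0,0,-0.008,1,0,0,0,0,0,-0.015,1,0,0,0,0,0,-0.02,1,0,0,0,0,0,-0.025,1,0,0,0,0,0,-0.02,1])

```text
t: 15.55
ee_pos: [0.4798, 0.0903, 0.1958]
eef_rot: [-179.6, 0.1, 90.1]
force: [-0.1, -0.0, -1.9]
opening: 0.43
```

```bash
python3 -c "
from h import *
im=crop('side',230,70,130,160,3.7,'c1.png')
s=bot.read_state();print(s['ee_pos'],s['eef_rot'],s['force'])"
```

```text
[0.48097531 0.0906826  0.19855409] [-1.79744891e+02  8.61773342e-02  9.00590760e+01] [2.55218852 0.519266   3.80600334]
```

View pics/c1.png

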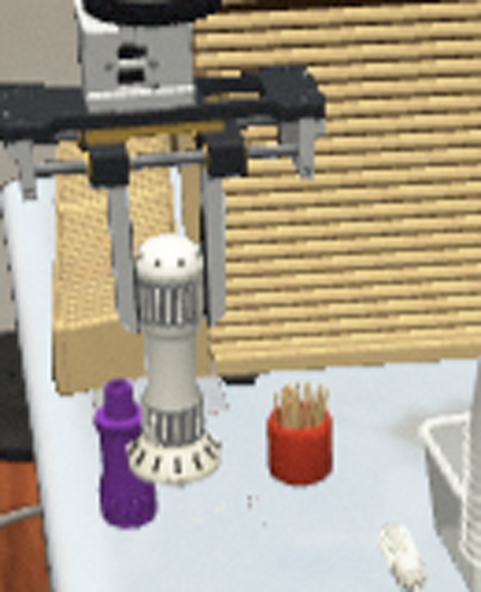

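The whole column is up, held by the head alone and upright. Carrying it to the tub.

```bash
python3 -c "
from h import *
plan([.496,-.367,.225],14,claw=1)"
```

```text
-0.004, 0.002, 0.001, -0.0327, 0.001, -0.0018, 1,
-0.0, -0.0, -0.0, -0.0327, 0.0011, -0.0019, 1,
-0.0, -0.0, -0.0, -0.0327, 0.0011, -0.0019, 1,
-0.0, -0.0, -0.0, -0.0327, 0.0011, -0.0019, 1,
-0.0, -0.0, -0.0, -0.0327, 0.0011, -0.0019, 1,
-0.0, -0.0, -0.0, -0.0327, 0.0011, -0.0019, 1,
-0.0, -0.0, -0.0, -0.0327, 0.0011, -0.0019, 1,
-0.0, -0.0, -0.0, -0.0327, 0.0011, -0.0019, 1,
-0.0, -0.0, -0.0, -0.0327, 0.0011, -0.0019, 1,
-0.0, -0.0, -0.0, -0.0327, 0.0011, -0.0019, 1,
-0.0, -0.0, -0.0, -0.0327, 0.0011, -0.0019, 1,
-0.0, -0.0, -0.0, -0.0327, 0.0011, -0.0019, 1,
-0.0, -0.0, -0.0, -0.0327, 0.0011, -0.0019, 1,
-0.0, -0.0, -0.0, -0.0327, 0.0011, -0.0019, 1,
```

move_arm(plan=[-0.003,0.001,0,-0.012,0.001,-0.004,1,0,0,0,-0.02,0.001,-0.005,1,0,0,0,-0.028,0.001,-0.005,1,0,0,0,-0.03,0.001,-0.005,1,0,0,0,-0.03,0.001,-0.005,1])

```text
t: 16.1
ee_pos: [0.4859, -0.029, 0.2241]
eef_rot: [-179.9, -0.1, 90.5]
force: [0.2, -0.1, -1.0]
opening: 0.427
```

move_arm(plan=[0,0,0,-0.03,0.001,-0.003,1,0,0,0,-0.03,0.001,-0.003,1,0,0,0,-0.03,0.001,-0.003,1,0,0,0,-0.03,0.001,-0.003,1,0,0,0,-0.03,0.001,-0.003,1])

```text
t: 16.6
ee_pos: [0.4909, -0.1852, 0.239]
eef_rot: [-179.7, -0.2, 90.5]
force: [0.6, 0.9, -1.8]
opening: 0.428
```

```bash
python3 -c "
from h import *
plan([.496,-.367,.225],6,claw=1)"
```

```text
-0.005, -0.003, 0.009, -0.0303, 0.0006, 0.0022, 1,
0.0, -0.0, -0.0, -0.0303, 0.0009, 0.0023, 1,
0.0, -0.0, -0.0, -0.0303, 0.0009, 0.0023, 1,
0.0, -0.0, -0.0, -0.0303, 0.0009, 0.0023, 1,
0.0, -0.0, -0.0, -0.0303, 0.0009, 0.0023, 1,
0.0, -0.0, -0.0, -0.0303, 0.0009, 0.0023, 1,
```

move_arm(plan=[-0.004,-0.002,0.005,-0.03,0.001,0,1,0,0,0,-0.03,0.001,0,1,0,0,0,-0.03,0.001,0,1,0,0,0,-0.03,0.001,0,1,0,0,0,-0.022,0.001,0,1])

```text
t: 17.1
ee_pos: [0.495, -0.3341, 0.2375]
eef_rot: [-179.8, -0.2, 90.2]
force: [0.4, 0.6, -2.5]
opening: 0.422
```

move_arm(plan=[0,0,0,-0.012,0,0,1,0,0,0,0,0,0,1])

```text
t: 17.3
ee_pos: [0.494, -0.349, 0.2362]
eef_rot: [-179.7, -0.3, 90.0]
force: [-0.2, -0.0, -1.5]
opening: 0.431
```

```bash
python3 -c "
from h import *
plan([.496,-.367,.225],1,claw=1)
crop('top',400,210,180,120,4.4,'c2.png')
crop('side',260,200,140,220,2.7,'c3.png')"
```

```text
-0.005, -0.005, -0.001, -0.018, 0.0021, 0.0111, 1,
```

View pics/c2.png

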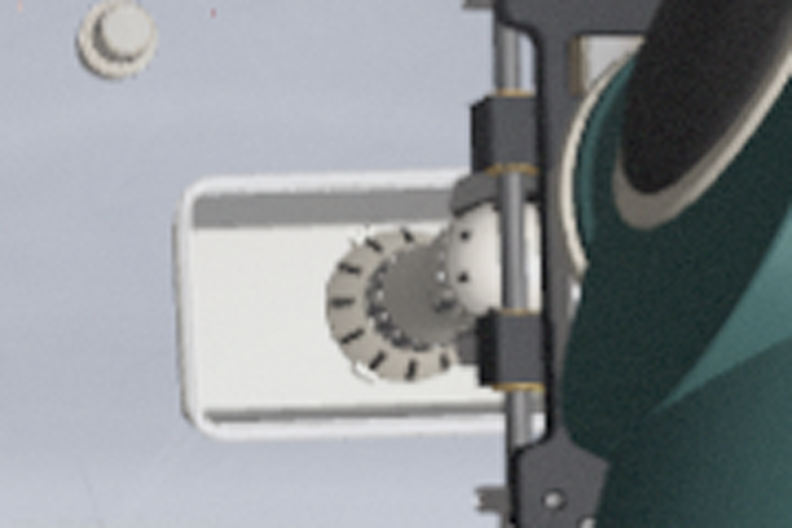

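View pics/c3.png

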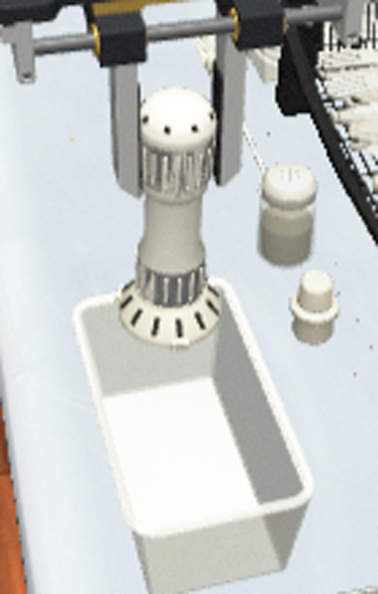

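```bash
python3 -c "
from h import *
print(plane('top',(400+405/4.4,210+304/4.4),.137), bot.read_state()['ee_pos'])
# side tub corners rim z=.08 (2.7x crop at 260,200)
for p in [(78,310),(222,284),(310,490),(140,528)]: print(plane('side',(260+p[0]/2.7,200+p[1]/2.7),.079).round(3))
for p in [(104,398),(212,378),(258,503)]: print('fl',plane('side',(260+p[0]/2.7,200+p[1]/2.7),.002).round(3))"
```

```text
[ 0.48895289 -0.35023422  0.137     ] [ 0.49453676 -0.34702851  0.23653372]
[ 0.444 -0.288  0.079]
[ 0.538 -0.284  0.079]
[ 0.547 -0.446  0.079]
[ 0.452 -0.451  0.079]
fl [ 0.457 -0.295  0.002]
fl [ 0.531 -0.293  0.002]
fl [ 0.535 -0.395  0.002]
```

move_arm(plan=[-0.004,-0.005,0,-0.014,0.002,0.004,1,0,0,0,-0.004,0,0.004,1,0,0,0,0,0,0,1])

```text
t: 17.7
ee_pos: [0.4976, -0.3636, 0.2282]
eef_rot: [-180.0, -0.0, 90.3]
force: [0.5, 0.3, -1.9]
opening: 0.429
```

```bash
python3 -c "
from h import *
plan([.497,-.367,.125],1,claw=1)
crop('top',400,210,180,120,4.4,'c4.png')"
```

```text
-0.0, -0.0, 0.005, -0.0034, -0.0006, 0.1032, 1,
```

View pics/c4.png

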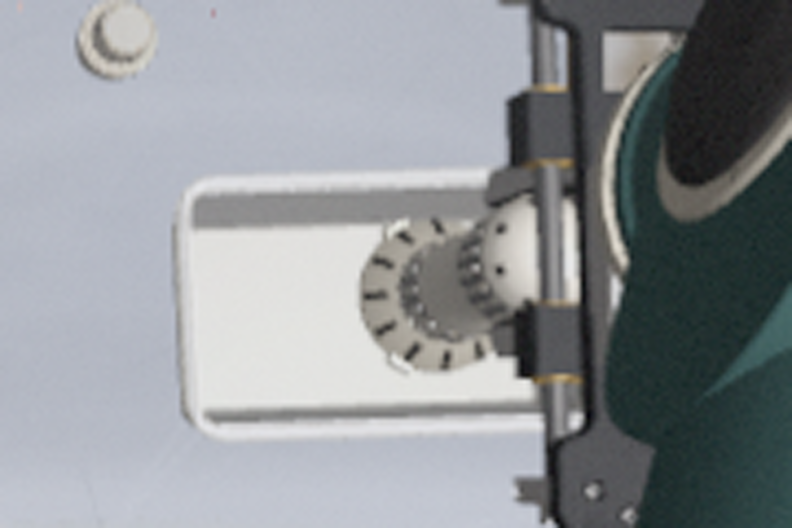

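Over the tub, column upright. I'll lower it partway and check the clearance.

move_arm(plan=[0,0,0.004,-0.0034,0,0.01,1,0,0,0,0,0,0.016,1,0,0,0,0,0,0.016,1,0,0,0,0,0,0.008,1,0,0,0,0,0,0,1])

```text
t: 18.25
ee_pos: [0.4978, -0.3665, 0.1752]
eef_rot: [180.0, 0.0, 90.1]
force: [0.4, 0.1, -1.1]
opening: 0.429
```

```bash
python3 -c "
from h import *
plan([.4965,-.367,.111],1,claw=1)
crop('top',400,210,180,120,4.4,'c5.png')
crop('side',260,220,140,220,2.7,'c6.png')"
```

```text
0.0, 0.0, 0.001, -0.0005, -0.0013, 0.0642, 1,
```

View pics/c5.png

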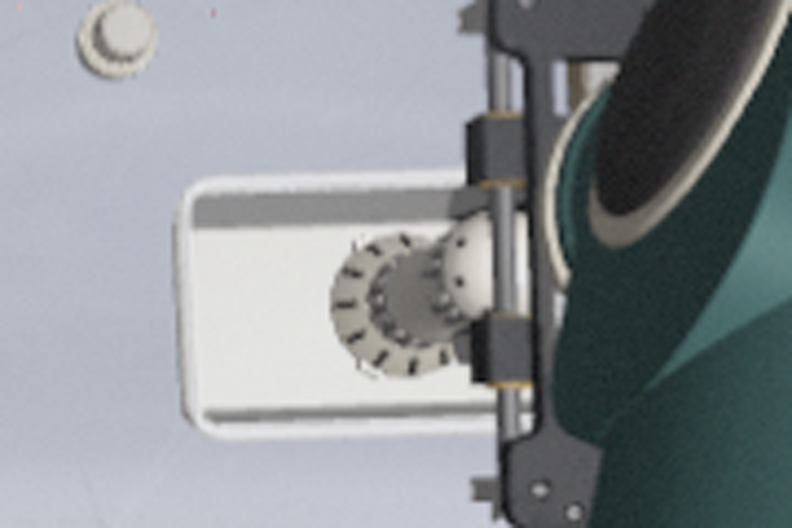

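View pics/c6.png

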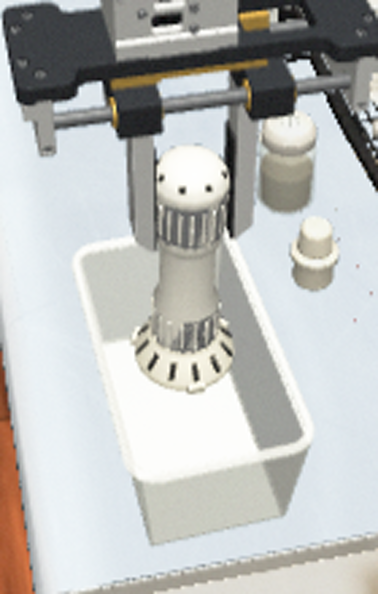

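```bash
python3 -c "
from h import *
print(plane('top',(400+407/4.4,210+305/4.4),.076))"
```

```text
[ 0.49294914 -0.3682749   0.076     ]
```

move_arm(plan=[0,0,0,0,-0.0005,0.012,1,0,0,0,0,0,0.016,1,0,0,0,0,0,0.016,1,0,0,0,0,0,0.008,1,0,0,0,0,0,0,1])

```text
t: 18.85
ee_pos: [0.4983, -0.3672, 0.1213]
eef_rot: [179.8, 0.1, 90.1]
force: [0.7, -0.2, -2.0]
opening: 0.427
```

```bash
python3 -c "
from h import *
plan([.4965,-.367,.109],1,claw=1)
print(bot.read_state()['force'])"
```

```text
0.003, 0.002, 0.001, 0.0002, -0.0018, 0.0123, 1,
[ 0.74213426 -0.2051931  -1.9693627 ]
```

move_arm(plan=[0.002,0.001,0,0,-0.001,0.006,1,0,0,0,0,0,0.003,1,0,0,0,0,0,0.001,1,0,0,0,0,0,0,1])

```text
t: 19.25
ee_pos: [0.4977, -0.3675, 0.1112]
eef_rot: [179.9, 0.1, 90.1]
force: [0.4, -0.1, -2.5]
opening: 0.428
```

```bash
python3 -c "
from h import *
plan([.4965,-.367,.109],1,claw=1)
print(bot.read_state()['force'])
crop('side',260,220,140,220,2.7,'c7.png')"
```

```text
0.002, 0.002, 0.001, 0.0005, -0.0012, 0.0022, 1,
[ 0.38039599 -0.12305693 -2.51386413]
```

View pics/c7.png

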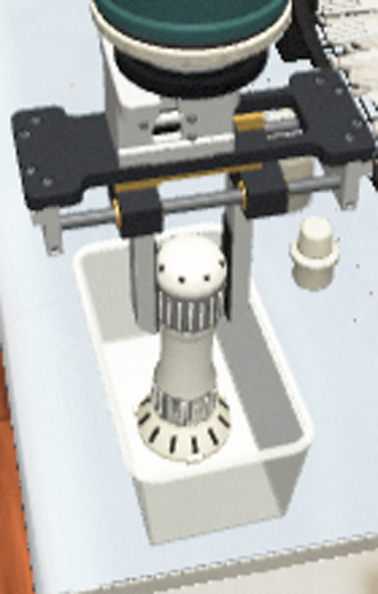

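Inside the tub, just above the floor. Touching down gently.

move_arm(plan=[0,0,0,0,0,0.001,1,0,0,0,0,0,0.001,1,0,0,0,0,0,0,1])

```text
t: 19.6
ee_pos: [0.498, -0.3677, 0.1099]
eef_rot: [179.8, 0.2, 90.1]
force: [-0.8, 0.7, -2.0]
opening: 0.427
```

move_arm(plan=[0,0,0,0,0,0.001,1,0,0,0,0,0,0.001,1,0,0,0,0,0,0,1])

```text
t: 19.9
ee_pos: [0.4984, -0.3684, 0.1087]
eef_rot: [179.8, 0.2, 90.1]
force: [0.3, 0.7, -1.1]
opening: 0.428
```

move_arm(plan=[0,0,0,0,0,0.001,1,0,0,0,0,0,0,1])

```text
t: 20.1
ee_pos: [0.4986, -0.3687, 0.1081]
eef_rot: [179.7, 0.3, 90.0]
force: [-0.3, -1.0, 0.1]
opening: 0.431
```

It has touched down; the weight is off the wrist. Releasing.

move_arm(plan=[0,0,0,0,0,0,-0.2,0,0,0,0,0,0,-0.5,0,0,0,0,0,0,-1,0,0,0,0,0,0,-1,0,0,0,0,0,0,-1])

```text
t: 20.6
ee_pos: [0.4987, -0.3684, 0.1077]
eef_rot: [179.7, 0.2, 90.1]
force: [-0.6, -0.6, 1.0]
opening: 0.815
```

```bash
python3 -c "
from h import *
print(bot.read_state()['force'])
crop('side',260,220,140,220,2.7,'d1.png')"
```

```text
[-0.61872627 -0.57289575  1.02650704]
```

View pics/d1.png

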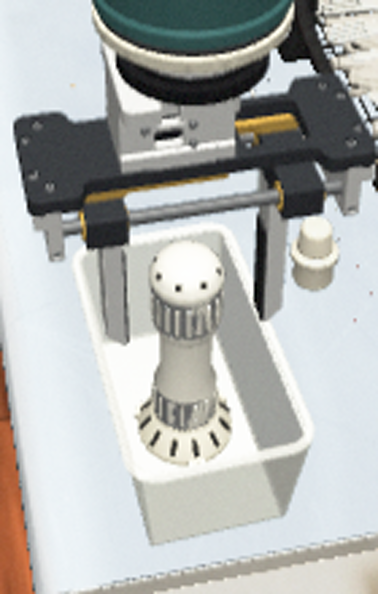

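It stands free between the open fingers. Rising, then moving clear for a last look.

move_arm(plan=[0,0,0,0,0,-0.015,-1,0,0,0,0,0,-0.03,-1,0,0,0,0,0,-0.03,-1,0,0,0,0,0,-0.03,-1,0,0,0,0,0,-0.03,-1])

```text
t: 21.15
ee_pos: [0.4966, -0.3664, 0.2478]
eef_rot: [180.0, 0.0, 90.1]
force: [-0.0, 0.5, 0.8]
opening: 0.998
```

move_arm(plan=[0,0,0,0.02,-0.015,0,-1,0,0,0,0.04,-0.02,0,-1,0,0,0,0.04,-0.02,0,-1,0,0,0,0.04,-0.01,0,-1,0,0,0,0.04,0,0,-1])

```text
t: 21.65
ee_pos: [0.4304, -0.1859, 0.2562]
eef_rot: [179.4, 0.5, 89.7]
force: [1.3, 0.5, 1.0]
opening: 1.0
```

move_arm(plan=[0,0,0,0.04,0,0,-1,0,0,0,0.04,0,0,-1,0,0,0,0.03,0,0,-1,0,0,0,0.01,0,0,-1,0,0,0,0,0,0,-1])

```text
t: 22.15
ee_pos: [0.4301, -0.0566, 0.2608]
eef_rot: [179.1, 0.8, 90.1]
force: [-0.1, -1.0, -0.4]
opening: 1.0
```

```bash
python3 -c "
from h import *
im=crop('top',0,0,640,480,1,'d2.png')
cv2.imwrite('pics/d2c.png',cv2.resize(im[220:330,420:560],None,fx=5,fy=5,interpolation=2))
im=crop('side',0,0,640,480,1,'d3.png')
cv2.imwrite('pics/d3c.png',cv2.resize(im[270:430,270:400],None,fx=3.7,fy=3.7,interpolation=2))
s=bot.read_state();print(s['t'],s['ee_pos'])
c=np.array([.4975,-.368,.002])
print((proj('side',[c,c+[0,0,.1],c+[0,0,.147]])-270)*3.7)"
```

```text
22.25 [ 0.43009528 -0.05817056  0.26049344]
[[221.00753675 395.2816595 ]
 [222.3401746  243.41971032]
 [223.042318   163.26873879]]
```

View pics/d2.png

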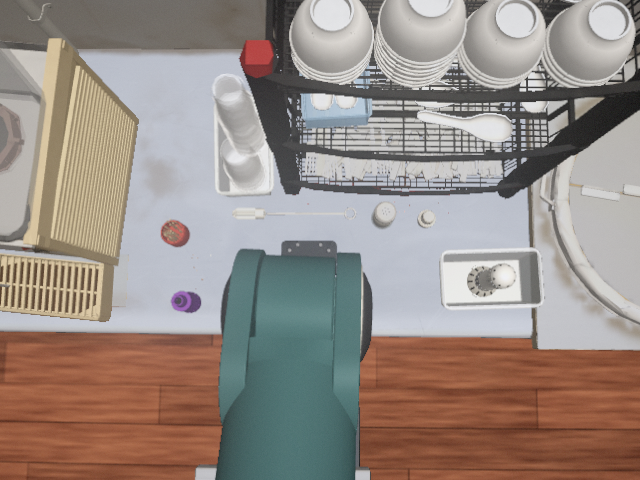

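View pics/d2c.png

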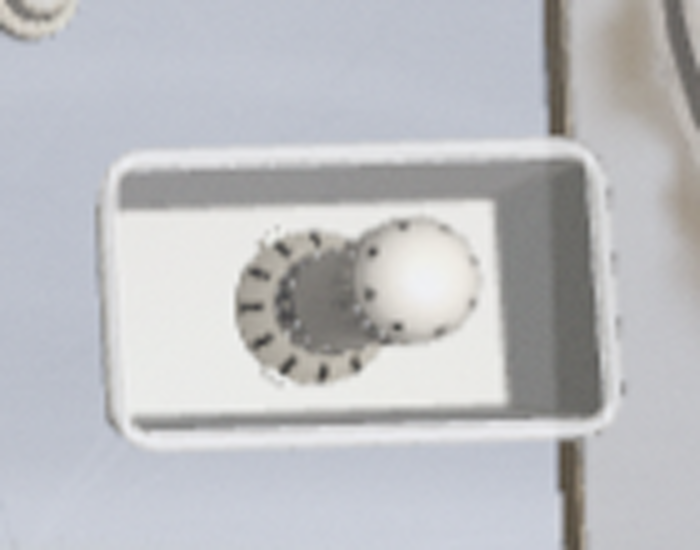

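View pics/d3c.png

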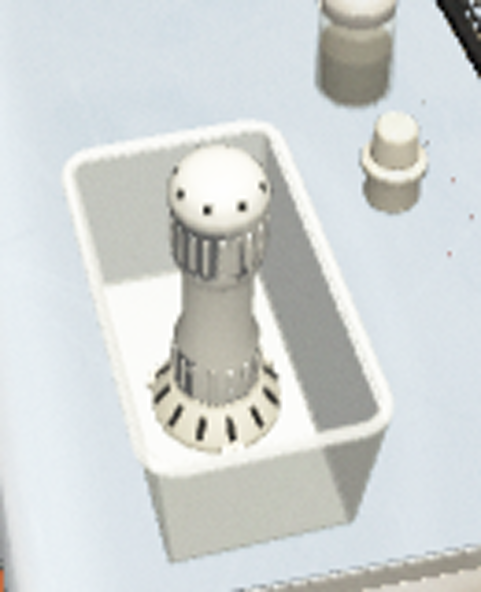

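View pics/d3.png

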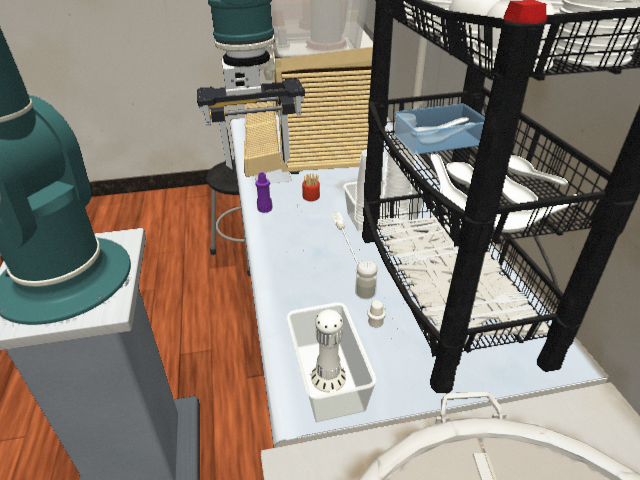

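```bash
python3 -c "
from h import *
print(plane('top',(420+312/5,220+307/5),.009),plane('top',(420+417.5/5,220+280.5/5),.137))
# heights across the two views: dome max-width centre
a,d=ray('top',(420+417.5/5,220+280.5/5));b,e=ray('side',(270+219/3.7,270+197/3.7))
x=np.linalg.lstsq(np.c_[d,-e],b-a,rcond=None)[0];print(a+d*x[0],b+e*x[1])
a=cv2.imread('pics/top0.png');b=cv2.imread('pics/d2.png')
d=cv2.absdiff(a,b).max(2)>25
for n,(x0,y0,x1,y1) in dict(tub=(436,244,548,312),jar=(155,215,195,252),shaker=(370,198,400,232),spout=(413,205,440,232),brush=(230,203,360,222),purple=(165,285,205,316)).items(): print(n,d[y0:y1,x0:x1].sum())
"
```

```text
[ 0.4936391 -0.3682931  0.009    ] [ 0.49410753 -0.36930066  0.137     ]
[ 0.49443223 -0.37057245  0.13279582] [ 0.49531994 -0.3706702   0.13289395]
tub 843
jar 0
shaker 0
spout 0
brush 0
purple 0
```

```bash
python3 -c "
from bench import job_done
print(job_done())"
```

```text
the job is handed in; nothing more can be done
None
```

I pressed the riser tube home on the cover (peak 57 N) and the spray head home on the tube (48 N). I then gripped the head lower and pressed again (54 N), and nothing moved for good. The column came up whole when lifted by its head alone. I carried it to the tub, stood it on the floor, let go and moved the arm clear, then handed in at about 22 s.

**Last checks:**
- **Column:** both views show it free and upright near the middle of the tub floor. By the top view the head's axis is about 1 mm off the cover's.
- **Bystanders:** the jar, shaker, spout, brush and purple look-alike show no pixel change from the first picture.
- **Tub:** its rim is where it was by eye. I did not measure it again, because the column now stands in its picture area.

**Less certain:**
- **Head seating:** in the pictures the skirt's lower edge sat about 1–2 mm higher than predicted for fully home. The visible flange height (about 7.5 mm against 7 mm) and the second press both pointed to home, so I took it as seated.
- **Final height:** crossing the two views put the widest part of the dome at about 133 mm, against the 137 mm I had assumed. That edge is blurred, so I gave this little weight.

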